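# Show a brass casting to the inspection camera

### The arm

A 6-joint arm with a two-finger parallel gripper is mounted at the origin on the work surface. World frame = base frame: x ahead of the robot, y to its left, z up, the work surface at z = 0. Lengths are in m, angles in rad, forces in N, time in s.
With the tool pointing down it reaches from about 0.325 to 0.85 m from the base axis. Payload 4.4 kg.
Tool frame: the origin (TCP) lies between the finger pads; the fingertips stand env.tip_reach ahead of it and the grasp point (between the pads) lies 11 mm behind it (env.tip_reach is the distance from the TCP to the fingertips, in m); z points along the fingers, y is the direction in which the jaws open and shut (so a half turn about z gives the same grasp; the last joint's range is limited). The gripper opens to 94 mm and grips with 3 to 60 N. Pads are 16 mm wide; open, the fingers measure 119 mm over their backs; the gripper's body (75 mm by 177 mm) begins 78 mm behind the grasp point.
Start: joints at [-1.308, 0.207, 1.542, -0, 1.393, -0.15], TCP at [0.231, -0.526, 0.213] pointing down, gripper open.
Joint ranges: [-2.73, 2.73], [-0.86, 2.22], [0.23, 2.46], [-1.11, 4.25], [0.08, 2.63], [-2.82, 2.82]. Speed limits (rad/s): [2.79, 2.79, 3.14, 3.14, 3.14, 3.14].

### API

Orientations are given as a unit quaternion [x, y, z, w].
In Python, from rig import env gives the robot as it stands. The module is installed in compiled form; this text tells all that it offers. Calls block until the motion is done:
- env.move_pose(position, orientation): joint-space move of the TCP to a pose.
- env.move_linear(position, feed=0.15, ori=None): straight line of the TCP; ori=None keeps the orientation; feed is the mean speed in m/s.
- env.set_joints(angles): joint-space move.
- env.grip(opening): opening from 0.0 (shut) to 1.0 (fully open); the grip force is fixed at half the most; returns when the fingers have stopped.
- env.pause(seconds).
- env.ik(position, orientation): joint angles nearest the present ones, or None.
- env.camera(name): name is "scene" or "top" or "wrist"; returns the picture (400x640x3 uint8, red, green, blue); there is no depth.
- env.get_calibration(name): a dict with "fx", "fy", "cx", "cy" (pixels), "xyz" and "attitude" of the camera in the world. Camera axes: x right, y down, z forward; pixel columns grow to the right and rows downward; lengths in m; the calibration is good to about 2 mm. A picture is of the moment at which its call begins: read the wrist's pose just before it. get_calibration takes no time and is no camera call; for the wrist camera it gives the pose at the moment of the call.
A pose or a line that the arm cannot do raises env.PlanningError and nothing moves.
- env.sign_off(): hands the job in, once; it reports no verdict.
Readings, each from a call of its own:
- env.current_time(): time.
- env.current_joints(): joint angles.
- env.current_joint_vel(): joint speeds.
- env.current_joint_torque(): joint torques, N m.
- env.current_tcp_pos(): TCP position.
- env.current_tcp_rot(): TCP orientation.
- env.current_wrist_force(): force on the tool from outside, world axes, zero at the start.
- env.current_ft_torque(): the same for the moment, N m.
- env.current_finger_gap(): opening from 0.0 (shut) to 1.0 (fully open).
Only numpy, scipy, OpenCV 4.12 (cv2) and the standard library are available. Lean on these libraries where they do the work, as an engineer would, in place of code of your own. Each camera call takes 0.05 s, during which the arm holds its last target.

### The job

Draw the round-topped brass plate upward out of the wooden rack and present it to the inspection camera: the face with the round boss turned to the lens and square to the line of sight, the round top uppermost, the boss in the middle of the view and 15 cm in front of the lens. Finish while holding it there still in the gripper, and do not put it down or let go. Leave the other two plates standing in the rack, do not touch the camera or its stand, and leave the tools and vessels on the bench where they are.

Things in the scene. Friction and masses are not known exactly. Their poses are not given: they have to be found in the camera images.
- arch_plate: Round-topped brass plate to be shown, about 0.4 kg, upright in a rack slot: 64 wide (y), 100 high (z), 8 mm thick (x); above 68 mm a half circle. Origin: middle of its bottom edge; z up to the round top; x out of the face with the boss (faces at x = +-4 mm). Boss: 28 mm across, stands out 10 mm, centred 44 mm up; -x face flat. Above 58 mm both faces are free for a grip across the thickness.
- boss (a point): Centre of the flat outer end of the round-topped plate's boss: at x = +14 mm, y = 0, z = 44 mm in that plate's frame.
- square_plate: Bystander: the square-topped brass plate, 84 wide, 80 high, 8 mm thick, same boss on its +x face, standing in another slot. Origin: middle of its bottom edge, z up.
- gable_plate: Bystander: the brass plate with a pointed gable top, 52 wide, 100 high, 8 mm thick, same boss on its +x face, standing in another slot. Origin: middle of its bottom edge, z up.
- rack: Dark wooden plate rack, fixed, 236 (x) by 104 (y) by 44 mm high. Three slots at x = -70, 0, +70 mm, each 12 mm wide and 28 mm deep between two 12 mm ribs; slot floor 16 mm above the bench. Which plate is in which slot varies; all bosses face the rack's +x. Origin: centre of its underside.
- lens (a point): Centre of the camera's front glass, 240 to 300 mm above the bench. x points back into the camera: it looks along -x, 20 degrees below level, so a plate square to it leans its top 20 degrees away. y is level, z is up in the view. Camera: grey box 62 wide, 56 high, 50 mm deep, black lens barrel 42 mm across, 22 mm long.
- stand: The camera's stand, fixed to the bench: steel foot 120 by 120 by 14 mm and an upright pole 18 mm thick to a height of 374 mm, on which the camera is clamped. Origin: on the bench straight under the lens glass; pole and foot centre are at x = +80 mm, the camera looks to the -x side.
- hammer: Bystander: hammer about 240 mm long lying on the bench.
- brush: Bystander: brush about 180 mm long lying on the bench.
- can: Bystander: closed metal can, 60 mm across, 85 mm high, standing. Origin: centre of its underside.
- cup: Bystander: white cup, 80 mm across, 85 mm high, standing. Origin: centre of its underside.
Things that resemble listed ones, but are neither listed nor needed, are in the scene too. Leave any turquoise look-alike of the arch_plate alone.

How it is judged:
By the outcome, as a careful person would: the job done as asked, in the order asked, and still so for the second after the job is handed in, while the arm keeps its last pose, push and grip.
It also fails if it takes over 40 s, if anything falls off the work surface, if the arm or the gripper's body presses on something with over 40 N, if the wrist force passes 120 N, or if a joint passes its speed limit or range.

## Working session

There is one attempt and no reset: what is moved stays moved. The work goes in short steps, each a Python script; the robot and the scene stay as the last script left them, time stands still between calls to the robot, and variables do not carry over. Pictures are saved under pics/ and viewed, and the job is handed in when it is done.

```bash
ls; mkdir -p pics
python3 - <<'E'
from rig import env
import cv2
for n in("scene","top","wrist"):
    c=env.get_calibration(n);print(n,c)
    cv2.imwrite(f"pics/{n}0.png",env.camera(n)[:,:,::-1])
print(env.current_time(),env.tip_reach,env.current_tcp_rot())
E
```

```text
pics
scene {'fx': 426.2357662503353, 'fy': 426.2357662503353, 'cx': 317.21554162471926, 'cy': 200.98418100620896, 'xyz': array([ 1.55449658, -0.1682997 ,  0.97564766]), 'attitude': array([ 0.6826671 ,  0.58752056, -0.28672923, -0.32645302])}
top {'fx': 418.39819542954, 'fy': 418.39819542954, 'cx': 314.9047225491349, 'cy': 204.62232767296356, 'xyz': array([ 0.38035951, -0.0469489 ,  1.54273923]), 'attitude': array([ 0.71252385, -0.69926025,  0.03869789, -0.04298068])}
wrist {'fx': 276.6617960300583, 'fy': 276.6617960300583, 'cx': 319.14876502024424, 'cy': 195.07490406451564, 'xyz': array([ 0.29143008, -0.49879978,  0.38378877]), 'attitude': array([ 0.83178762, -0.54328668, -0.06328064,  0.09468104])}
0.15 0.008 [ 9.78674200e-01  2.05416601e-01 -3.91397080e-05 -9.10456468e-04]
```

View pics/scene0.png

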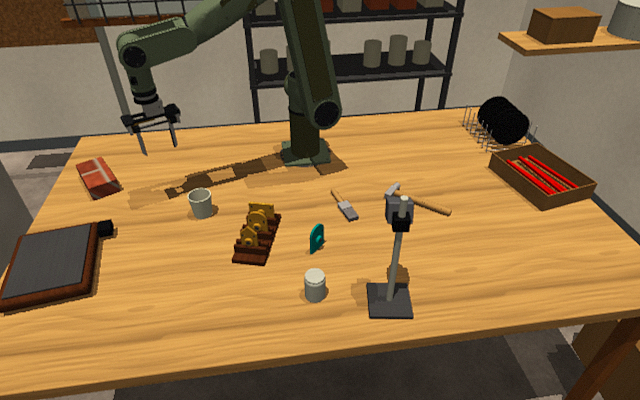

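View pics/top0.png

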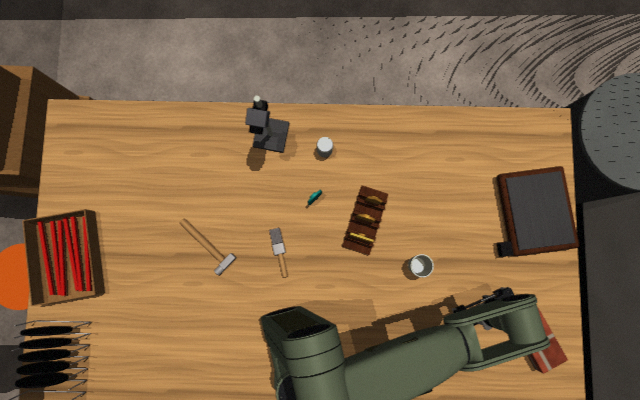

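View pics/wrist0.png

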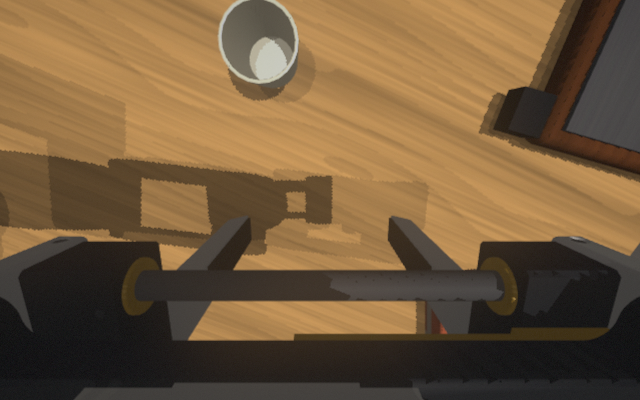

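The scene view shows the rack at about (257,235), the turquoise decoy at (317,238), the can at (315,285) and the camera and stand at (395,250). I'll enlarge these areas.

Run:
```python
import cv2
def crop(n,x0,y0,w,h,s,o):
    a=cv2.imread(f"pics/{n}.png")[y0:y0+h,x0:x0+w]
    cv2.imwrite(f"pics/{o}.png",cv2.resize(a,None,fx=s,fy=s,interpolation=cv2.INTER_CUBIC))
crop("scene0",225,195,65,75,8,"c_rack_s")
crop("top0",335,180,60,75,8,"c_rack_t")
crop("scene0",360,175,70,150,4,"c_cam_s")
crop("top0",240,90,60,70,8,"c_cam_t")
```

```text
(no output)
```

View pics/c_rack_s.png

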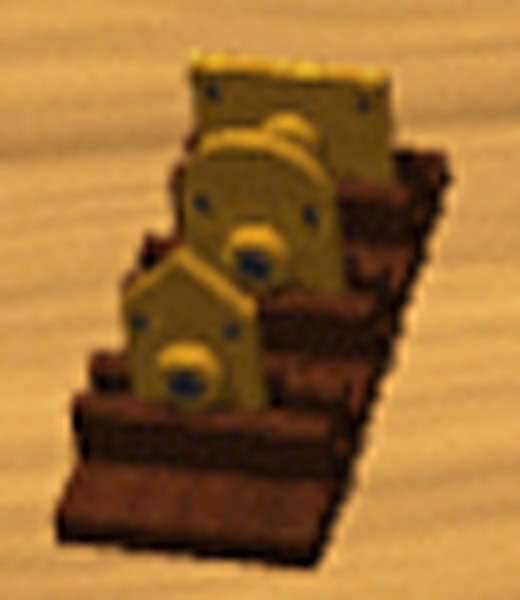

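View pics/c_rack_t.png

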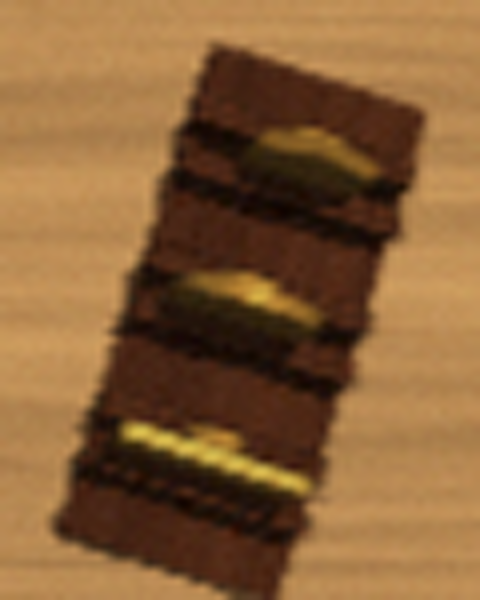

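View pics/c_cam_s.png

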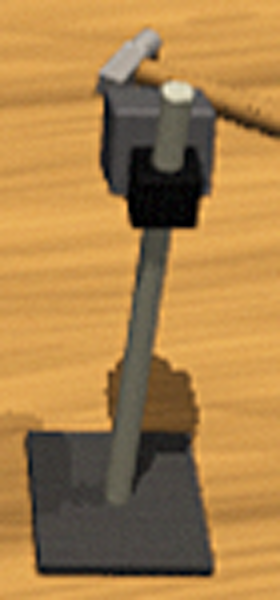

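View pics/c_cam_t.png

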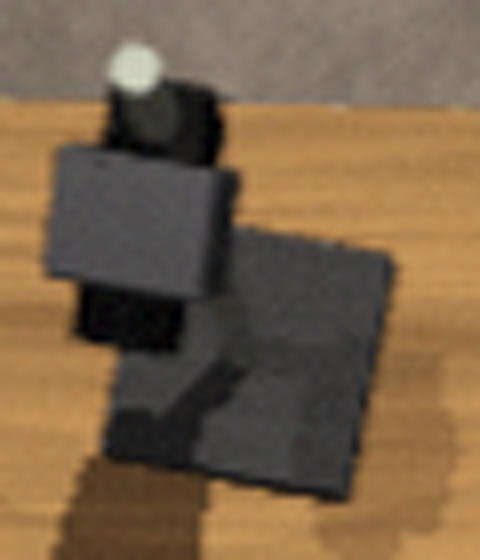

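```bash
cat > h.py <<'E'
import numpy as np, cv2
from scipy.spatial.transform import Rotation as R
from scipy.optimize import least_squares
def ray(c,u,v):
    d=R.from_quat(c["attitude"]).apply([(u-c["cx"])/c["fx"],(v-c["cy"])/c["fy"],1.]);return np.array(c["xyz"]),d
def onz(c,u,v,z):
    o,d=ray(c,u,v);return o+d*(z-o[2])/d[2]
def proj(c,P):
    p=R.from_quat(c["attitude"]).inv().apply(np.asarray(P)-c["xyz"]);return np.stack([c["cx"]+c["fx"]*p[...,0]/p[...,2],c["cy"]+c["fy"]*p[...,1]/p[...,2]],-1)
def T(x,y,yaw,P):
    P=np.asarray(P,float);c,s=np.cos(yaw),np.sin(yaw)
    return np.stack([x+c*P[...,0]-s*P[...,1],y+s*P[...,0]+c*P[...,1],P[...,2]],-1)
def save(env,n,o):
    c=env.get_calibration(n);im=env.camera(n);cv2.imwrite(f"pics/{o}.png",im[:,:,::-1]);
    import pickle;pickle.dump(c,open(f"pics/{o}.pkl","wb"));return c
def crop(n,x0,y0,w,h,s,o):
    a=cv2.imread(f"pics/{n}.png")[y0:y0+h,x0:x0+w]
    cv2.imwrite(f"pics/{o}.png",cv2.resize(a,None,fx=s,fy=s,interpolation=cv2.INTER_CUBIC))
E
python3 - <<'E'
from rig import env
from h import *
t=env.get_calibration("top");s=env.get_calibration("scene")
# rack corners top view (crop8 +335,180), top edges of bottom board ~z .016
obs=[]
rk=[(t,335+215/8,180+45/8,(.118,.052,.016)),(t,335+425/8,180+115/8,(.118,-.052,.016)),(t,335+55/8,180+535/8,(-.118,.052,.016)),
 (s,225+75/8,195+460/8,(.118,-.052,.016)),(s,225+320/8,195+550/8,(.118,.052,.016))]
# sides: which y sign? fit both
for sg in(1,):
    for flip in (0,1):
        def f(p):
            r=[]
            for c,u,v,P in rk:
                P=np.array(P)
                if c is s: P=P*[1,-1,1]
                if c is s and flip: P=P*[1,-1,1]
                r.append(proj(c,T(*p,P))-[u,v])
            return np.ravel(r)
        q=least_squares(f,[.55,-.1,-.3]);print(flip,q.x,q.cost,f(q.x).round(1))
st=[(t,288.75,121.9,(.14,-.06,.014)),(t,283.75,152.5,(.02,-.06,.014)),(t,253.1,146.9,(.02,.06,.014)),(t,256.9,98.1,(.08,0,.374)),
(s,404.25,198,(.08,0,.374)),(s,413.25,315.5,(.14,.06,.014)),(s,369.5,315.5,(.14,-.06,.014)),(s,367,283,(.02,-.06,.014))]
def f(p): return np.ravel([proj(c,T(*p,np.array(P)))-[u,v] for c,u,v,P in st])
q=least_squares(f,[.7,.1,-.1]);print(q.x,q.cost,f(q.x).round(1))
E
```

```text
0 [ 0.49865749 -0.2154923  -0.33147606] 1055.991595762976 [ -0.9   1.1  -0.5   1.9  -2.5   0.2  29.8   8.4 -33.   -7.2]
1 [ 0.50048293 -0.21657163 -0.31552042] 20.121764499101655 [-1.2  0.6 -0.6  1.  -1.7  0.1 -2.2  4.7 -0.4 -2.5]
[ 0.74347459  0.14744528 -0.1533836 ] 3.830424876629828 [ 0.5 -0.8 -0.3 -0.7 -1.1 -0.4  0.1  0.4 -0.1 -0.8  0.6  0.4 -0.1  0.4
 -1.2 -1.3]
```

```bash
cat >> h.py <<'E'
def mat(p,q):
    M=np.eye(4);M[:3,:3]=R.from_quat(q).as_matrix();M[:3,3]=p;return M
def look(pos,tgt,roll=0,up=(0,0,1)):
    z=np.array(tgt)-pos;z/=np.linalg.norm(z);x=np.cross(z,up);x/=np.linalg.norm(x);y=np.cross(z,x)
    M=np.eye(4);M[:3,:3]=np.stack([x,y,z],1)@R.from_euler('z',roll).as_matrix();M[:3,3]=pos;return M
E
python3 - <<'E'
from rig import env
from h import *
c=env.get_calibration("wrist")
TC=np.linalg.inv(mat(env.current_tcp_pos(),env.current_tcp_rot()))@mat(c["xyz"],c["attitude"])
print(TC.round(4));np.save("TC.npy",TC)
def tryl(pos,tgt,up=(0,0,1)):
    for roll in np.arange(0,2*np.pi,np.pi/4):
        M=look(np.array(pos),tgt,roll,up)@np.linalg.inv(TC)
        j=env.ik(M[:3,3],R.from_matrix(M[:3,:3]).as_quat())
        if j is not None: print(pos,round(roll,2),M[:3,3].round(3),np.round(j,2))
for z in(.3,.4,.5):
  for x in(.35,.45): tryl((x,.2,z),(.76,.147,.26))
print()
for p in((.55,-.22,.42),(.65,-.25,.4),(.75,-.3,.35)):tryl(p,(.50,-.217,.08),(1,0,.1))
# final
yaw=-.153
for zl in(.24,.27,.3):
  P=R.from_euler('zy',[yaw,-20*np.pi/180]).as_matrix() # plate frame: x to lens, leaning
  lens=np.array([.743,.147,zl]); boss=lens-.15*P[:,0]
  tcp=boss+P@np.array([-.014,0,.068-.044])
  for s in(1,-1):
    tz=-P[:,2];ty=s*P[:,0];tx=np.cross(ty,tz);j=env.ik(tcp,R.from_matrix(np.stack([tx,ty,tz],1)).as_quat())
    print(zl,s,P[:,0].round(2),boss.round(3),j if j is None else np.round(j,2))
for s in(1,-1):
    P=R.from_euler('z',-.31).as_matrix();tz=-P[:,2];ty=s*P[:,0];tx=np.cross(ty,tz);j=env.ik([.5,-.217,.084],R.from_matrix(np.stack([tx,ty,tz],1)).as_quat());print(s,j)
E
```

```text
[[-4.000e-04 -9.740e-01 -2.266e-01  6.620e-02]
 [ 1.000e+00 -4.000e-04 -4.000e-04 -7.000e-04]
 [ 3.000e-04 -2.266e-01  9.740e-01 -1.714e-01]
 [ 0.000e+00  0.000e+00  0.000e+00  1.000e+00]]
(0.35, 0.2, 0.3) 0.0 [0.527 0.176 0.257] [ 0.54  0.37  2.35  3.82  1.37 -1.83]
(0.35, 0.2, 0.3) 0.79 [0.53  0.194 0.264] [ 0.7   0.34  2.22  4.18  1.32 -1.28]
(0.35, 0.2, 0.3) 3.93 [0.529 0.159 0.301] [ 0.27 -0.34  2.42  3.89  0.33  1.72]
(0.45, 0.2, 0.3) 0.0 [0.625 0.169 0.252] [ 0.42  0.43  2.18  3.76  1.23 -1.87]
(0.45, 0.2, 0.3) 0.79 [0.629 0.187 0.258] [ 0.56  0.42  2.05  4.12  1.2  -1.33]
(0.45, 0.2, 0.3) 3.93 [0.627 0.152 0.296] [ 0.21 -0.09  2.22  3.79  0.34  1.83]
(0.45, 0.2, 0.3) 5.5 [0.623 0.151 0.26 ] [ 0.22  0.28  2.29  3.41  1.06 -2.49]
(0.35, 0.2, 0.4) 0.0 [0.513 0.178 0.317] [ 0.57 -0.13  2.37  4.16  0.85 -2.31]
(0.35, 0.2, 0.4) 3.14 [0.529 0.178 0.366] [ 0.45 -0.37  2.09 -0.83  0.67 -0.53]
(0.35, 0.2, 0.4) 3.93 [0.525 0.16  0.359] [ 0.24 -0.52  2.23 -0.45  0.38 -0.21]
(0.45, 0.2, 0.4) 0.0 [0.603 0.173 0.303] [ 0.44  0.01  2.2   4.19  0.71 -2.36]
(0.45, 0.2, 0.4) 2.36 [0.624 0.189 0
[... 2699 characters left out ...]
75, -0.3, 0.35) 5.5 [ 0.617 -0.282  0.225] [-0.58  1.02  0.47  0.07  2.39  0.17]
0.24 1 [ 0.93 -0.15  0.34] [0.604 0.17  0.189] [ 0.18  0.07  1.75 -0.07  0.98  0.36]
0.24 -1 [ 0.93 -0.15  0.34] [0.604 0.17  0.189] [ 0.18  0.07  1.75 -0.07  0.98 -2.78]
0.27 1 [ 0.93 -0.15  0.34] [0.604 0.17  0.219] [ 0.18  0.04  1.72 -0.07  1.04  0.36]
0.27 -1 [ 0.93 -0.15  0.34] [0.604 0.17  0.219] [ 0.18  0.04  1.72 -0.07  1.04 -2.79]
0.3 1 [ 0.93 -0.15  0.34] [0.604 0.17  0.249] [ 0.18  0.02  1.68 -0.07  1.1   0.35]
0.3 -1 [ 0.93 -0.15  0.34] [0.604 0.17  0.249] [ 0.18  0.02  1.68 -0.07  1.1  -2.79]
1 [-5.68283833e-01  2.86786885e-01  1.73215445e+00 -4.44089210e-16
  1.12265132e+00 -2.58283833e-01]
-1 None
```

Run:
```python
from rig import env
from h import *
TC=np.load("TC.npy")
def go(pos,tgt,roll,name,up=(0,0,1)):
    M=look(np.array(pos),tgt,roll,up)@np.linalg.inv(TC)
    env.move_pose(M[:3,3],R.from_matrix(M[:3,:3]).as_quat())
    save(env,"wrist",name);print(name,env.current_time(),env.current_joints().round(2))
go((.55,-.22,.42),(.50,-.217,.03),5.5,"w1",(1,0,.1))
go((.62,-.25,.40),(.50,-.237,.03),5.5,"w2",(1,0,.1))
go((.35,.2,.5),(.76,.147,.26),3.14,"w3")
go((.35,.2,.4),(.76,.147,.26),3.14,"w4")
```

```text
w1 1.6833 [-0.68  0.19  1.51  0.15  1.52  0.1 ]
w2 2.0917 [-0.63  0.43  1.24  0.07  1.71  0.18]
w3 3.9167 [ 0.4  -0.38  1.85 -0.46  0.98 -0.92]
w4 4.425 [ 0.45 -0.37  2.08 -0.83  0.67 -0.53]
```

View pics/w1.png

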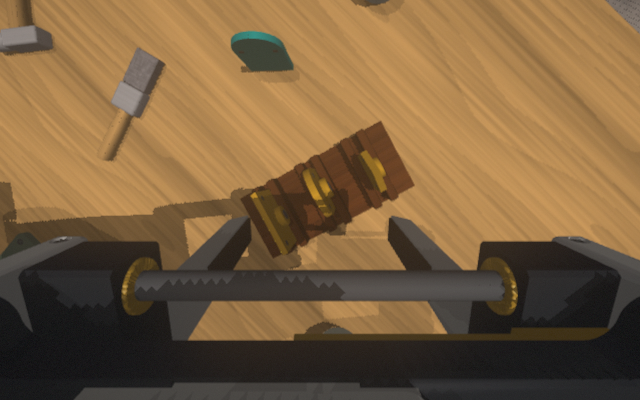

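View pics/w2.png

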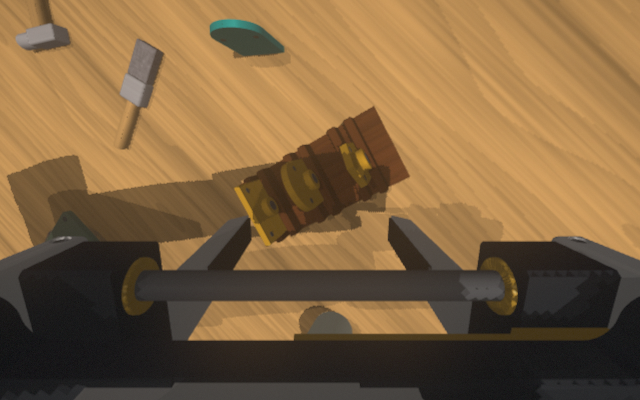

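View pics/w3.png

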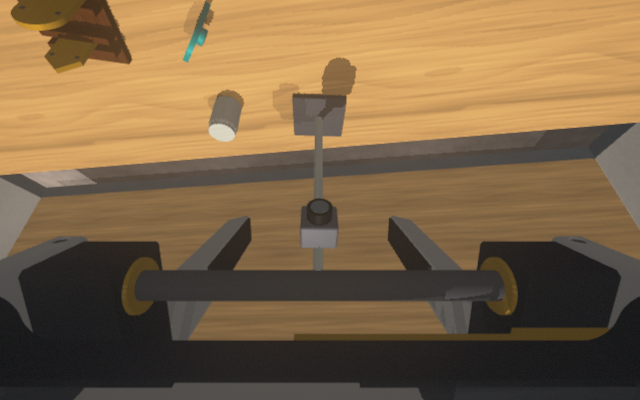

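View pics/w4.png

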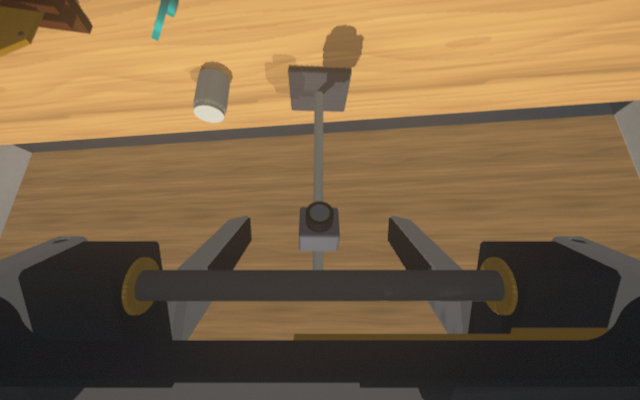

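Run:
```python
from h import *
crop("w3",285,85,70,175,4,"c3");crop("w4",290,190,60,65,9,"c4");crop("w4",280,55,80,65,8,"c4b")
crop("w3",290,190,60,65,9,"c3b");crop("w2",228,98,190,155,4,"c2");crop("w1",235,115,190,150,4,"c1")
```

```text
(no output)
```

View pics/c4.png

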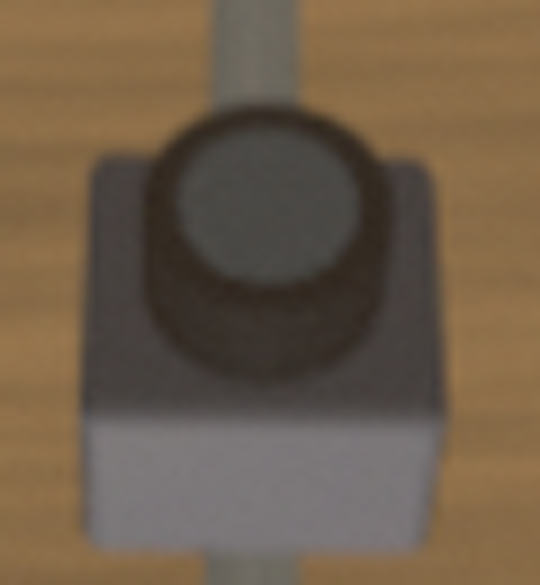

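View pics/c4b.png

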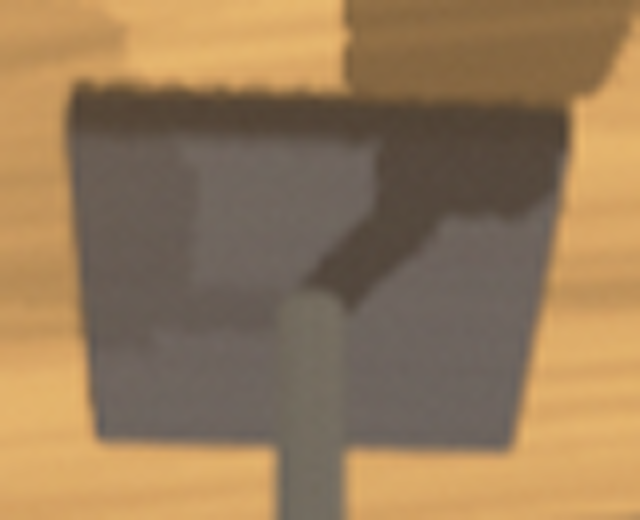

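View pics/c3b.png

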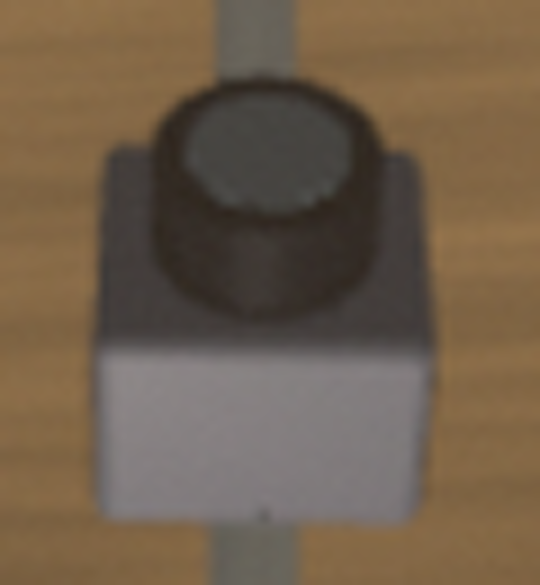

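View pics/c2.png

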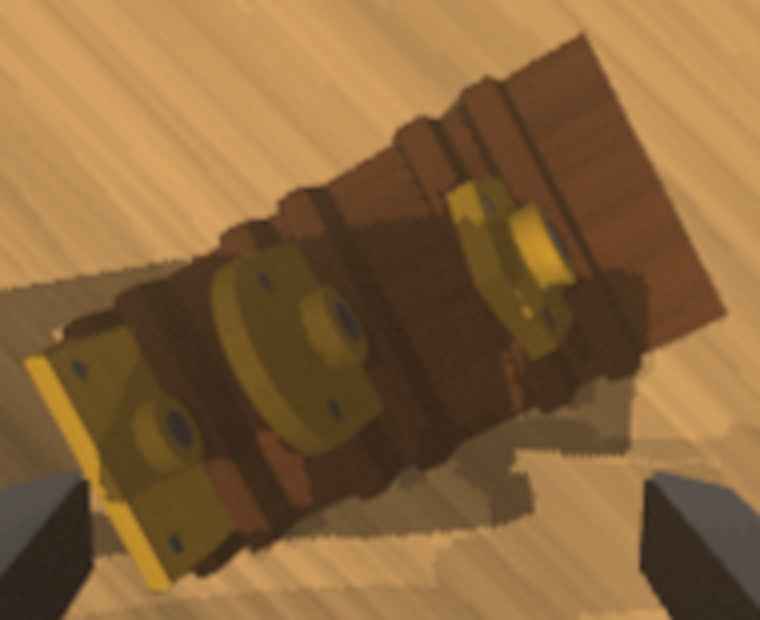

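View pics/c1.png

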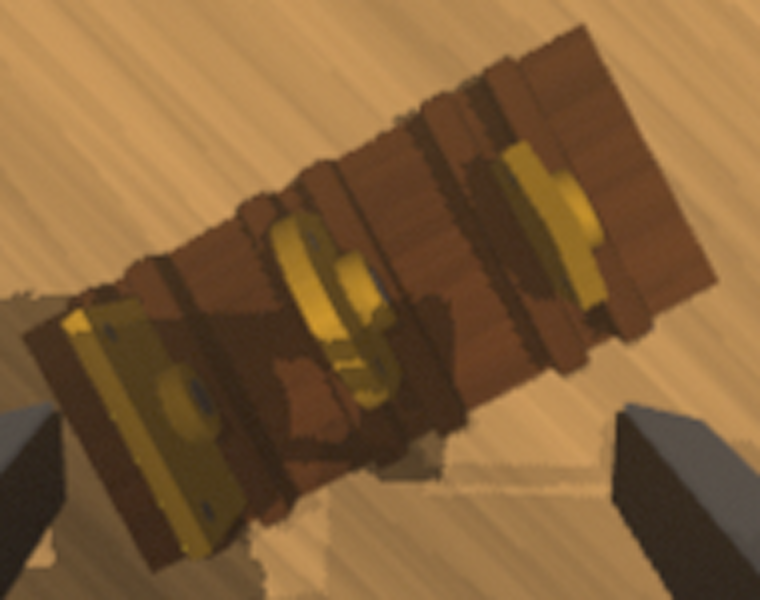

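View pics/c3.png

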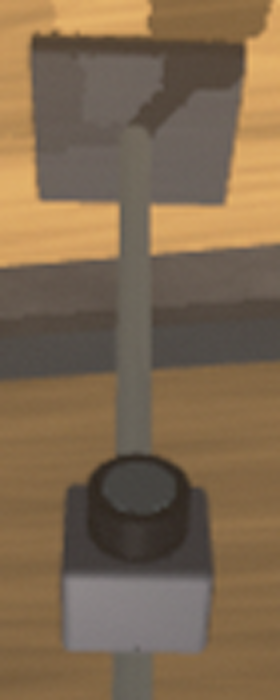

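```bash
cat > fit.py <<'E'
from rig import env
from h import *
import pickle
L=lambda n:pickle.load(open(f"pics/{n}.pkl","rb"))
w1,w2,w3,w4=map(L,("w1","w2","w3","w4"));t=env.get_calibration("top");s=env.get_calibration("scene")
lens=[(w4,319.8,212.8,(0,0,0)),(w4,299.1,236.4,(.022,-.031,.028)),(w4,339.4,236.4,(.022,.031,.028)),(w4,300.2,207.2,(.022,-.031,-.028)),(w4,338.6,207.6,(.022,.031,-.028)),
(w4,300.2,251.1,(.072,-.031,.028)),(w4,337.8,251.1,(.072,.031,.028)),
(w3,319.7,206.2,(0,0,0)),(w3,300.8,229.1,(.022,-.031,.028)),(w3,338.3,228.9,(.022,.031,.028)),(w3,301.9,206.1,(.022,-.031,-.028)),(w3,336.7,206.7,(.022,.031,-.028)),
(w3,301.4,247.8,(.072,-.031,.028)),(w3,336.7,247.8,(.072,.031,.028))]
foot=[(w4,289.4,71.25,(.02,-.06,.014)),(w4,351,73.1,(.02,.06,.014)),(w4,292.25,109.75,(.14,-.06,.014)),(w4,344.1,111.25,(.14,.06,.014)),
(w3,295,134.5,(.14,-.06,.014)),(w3,341.25,136,(.14,.06,.014)),(w3,293.25,93.75,(.02,-.06,0)),(w3,346.25,95.5,(.02,.06,0))]
st=[(t,288.75,121.9,(.14,-.06,.014)),(t,283.75,152.5,(.02,-.06,.014)),(t,253.1,146.9,(.02,.06,.014)),(t,256.9,98.1,(.08,0,.374)),
(s,404.25,198,(.08,0,.374)),(s,413.25,315.5,(.14,.06,.014)),(s,369.5,315.5,(.14,-.06,.014)),(s,367,283,(.02,-.06,.014))]
def LM(p): return R.from_euler('zy',[p[2],-np.radians(20)]).as_matrix()
def f(p,sets):
    r=[]
    if 'l' in sets:
        for c,u,v,P in lens: r.append(proj(c,np.array(p[[0,1,3]])+LM(p)@np.array(P))-[u,v])
    for k,S in(('f',foot),('s',st)):
        if k in sets:
            for c,u,v,P in S: r.append(proj(c,T(*p[:3],np.array(P)))-[u,v])
    return np.ravel(r)
for S in('l','lf','fs','lfs'):
    q=least_squares(f,[.74,.147,-.15,.27],args=(S,),loss='soft_l1');print(S,q.x.round(4),np.abs(q.fun).mean().round(2))
    if S=='lf':print(q.fun.round(1).reshape(-1,2).tolist())
rk=[(w1,380.75,121.25,(.118,.052,.016)),(w1,414.25,185,(.118,-.052,.016)),(w1,273.75,258,(-.118,-.052,.016)),(w1,241.25,198.75,(-.118,.052,.016)),(w2,373.75,106.25,(.118,.052,.016)),(w2,409.25,176.25,(.118,-.052,.016))]
g=lambda p:np.ravel([proj(c,T(*p,np.array(P)))-[u,v] for c,u,v,P in rk])
q=least_squares(g,[.5,-.217,-.31]);print("rack",q.x.round(4),q.fun.round(1))
b=least_squares(lambda X:np.r_[proj(w1,X)-[329.5,185.75],proj(w2,X)-[314.25,178]],[.51,-.22,.06]);print("boss tri",b.x.round(4),b.fun.round(2), "rack-pred",T(*q.x,[.014,0,.06]))
print("boss z=.06",onz(w1,329.5,185.75,.06),onz(w2,314.25,178,.06))
E
python3 fit.py
```

```text
l [ 0.7495  0.1496 -0.1041  0.2909] 0.75
lf [ 0.7459  0.1512 -0.1483  0.2922] 0.85
[[0.1, -0.5], [-1.3, -1.2], [0.1, 1.1], [0.9, -2.3], [0.9, -0.6], [-1.4, -0.2], [-0.9, 1.9], [0.3, 0.9], [-1.4, -0.9], [-0.0, 1.3], [0.7, -1.4], [1.3, -0.2], [-1.4, 0.5], [-0.5, 2.4], [-1.4, 0.2], [0.9, -0.5], [0.3, 0.9], [0.9, 0.2], [0.3, 1.5], [0.9, 0.7], [-0.6, 0.1], [0.6, -0.7]]
fs [ 0.7447  0.1505 -0.1626  0.27  ] 0.73
lfs [ 0.745   0.1512 -0.1558  0.2925] 0.9
rack [ 0.5068 -0.2209 -0.2934] [-0.2 -0.8  0.7  0.5 -0.7  0.7 -1.2  0.1  0.  -0.4  1.   0.2]
boss tri [ 0.5223 -0.2192  0.062 ] [-0.01 -0.04  0.01  0.04] rack-pred [ 0.52022708 -0.22490226  0.06      ]
boss z=.06 [ 0.52214002 -0.21923419  0.06      ] [ 0.52175468 -0.21896454  0.06      ]
```

Run:
```python
from rig import env
from h import *
def tool(ty,tz=(0,0,-1)):
    return R.from_matrix(np.stack([np.cross(ty,tz),ty,tz],1)).as_quat()
q=tool(np.array([0,-1.,0]))   # tx=+x
for p in((.67,.15,.385),(.64,.15,.40)):print(env.ik(p,q))
env.move_pose([.655,.15,.40],q);save(env,"wrist","w5");print(env.current_time())
```

```text
[ 9.43677605e-02  3.90031368e-01  9.64482090e-01 -4.44089210e-16
  1.78707920e+00  1.66516409e+00]
[ 9.87068697e-02  3.21215485e-01  1.02522776e+00 -4.44089210e-16
  1.79514941e+00  1.66950320e+00]
6.375
```

View pics/w5.png

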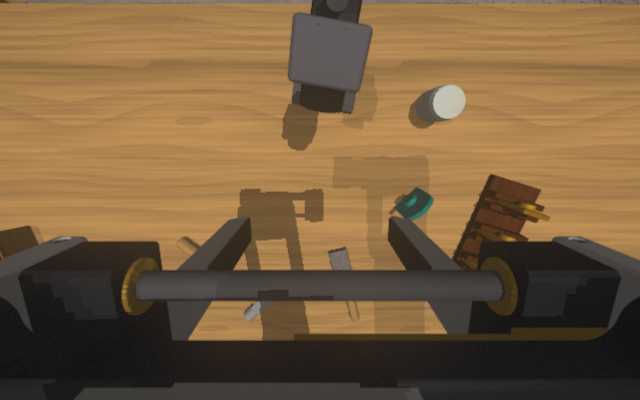

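Run:
```python
from h import *
crop("w5",278,0,105,125,5,"c5")
```

```text
(no output)
```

View pics/c5.png

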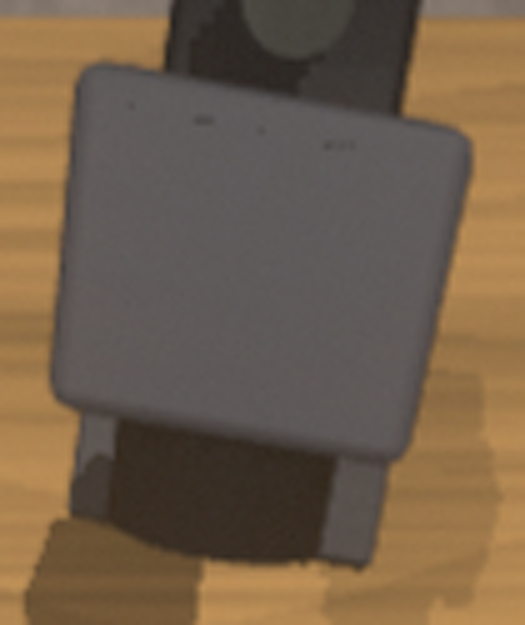

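```bash
python3 - <<'E'
src=open("fit.py").read()
src=src.replace("foot=[","w5=L('w5')\nl5=[(w5,294,12,(.072,.031,.028)),(w5,372.4,25.6,(.072,-.031,.028)),(w5,288.4,82,(.022,.031,.028)),(w5,359.6,92.6,(.022,-.031,.028)),(w5,292.4,103,(.022,.031,-.028)),(w5,352,113.6,(.022,-.031,-.028))]\nfoot=[",1)
src=src.replace("    for k,S in(('f'","    if '5' in sets:\n        for c,u,v,P in l5: r.append(proj(c,np.array(p[[0,1,3]])+LM(p)@np.array(P))-[u,v])\n    for k,S in(('f'")
src=src.replace("('l','lf','fs','lfs')","('5','l5','l5f','l5fs')").replace("=='lf'","=='5'")
open("fit2.py","w").write(src)
E
python3 fit2.py
```

```text
5 [ 0.7461  0.1505 -0.1408  0.2855] 5.93
[[-0.9, 0.6], [0.9, 0.6], [-0.5, 0.2], [-0.5, 0.3], [0.7, -31.9], [0.6, -33.4]]
l5 [ 0.7442  0.1507 -0.1261  0.2923] 2.5
l5f [ 0.7445  0.151  -0.1448  0.2921] 2.03
l5fs [ 0.7444  0.151  -0.1513  0.2922] 1.8
rack [ 0.5068 -0.2209 -0.2934] [-0.2 -0.8  0.7  0.5 -0.7  0.7 -1.2  0.1  0.  -0.4  1.   0.2]
boss tri [ 0.5223 -0.2192  0.062 ] [-0.01 -0.04  0.01  0.04] rack-pred [ 0.52022708 -0.22490226  0.06      ]
boss z=.06 [ 0.52214002 -0.21923419  0.06      ] [ 0.52175468 -0.21896454  0.06      ]
```

```bash
sed -i "s/,(w5,292.4,103,(.022,.031,-.028)),(w5,352,113.6,(.022,-.031,-.028))\]/]/; s/^foot=\[/foot=[(w5,292.4,103,(.02,.06,.014)),(w5,352,113.6,(.02,-.06,.014)),/" fit2.py; python3 fit2.py|head -5
```

```text
5 [ 0.7468  0.1502 -0.1391  0.2842] 0.36
[[-0.4, 0.4], [0.9, 0.1], [-0.0, -0.3], [-0.3, -0.4]]
l5 [ 0.7448  0.1505 -0.1242  0.292 ] 0.95
l5f [ 0.7449  0.1509 -0.1462  0.292 ] 0.92
l5fs [ 0.7447  0.1508 -0.1516  0.2922] 0.93
```

```bash
cat >> h.py <<'E'
def tool(ty,tz=(0,0,-1)):
    ty=np.array(ty);tz=np.array(tz);return R.from_matrix(np.stack([np.cross(ty,tz),ty,tz],1)).as_quat()
YAW=-.296
PL=np.array([.5086,-.2150])
GQ=tool([np.cos(YAW),np.sin(YAW),0.])
E
python3 - <<'E'
from rig import env
from h import *
env.move_pose([*PL,.22],GQ);env.grip(.45)
env.move_linear([*PL,.145],feed=.15)
save(env,"wrist","w6");save(env,"top","t6");save(env,"scene","s6");print(env.current_time(),env.current_tcp_pos())
crop("w6",220,150,200,150,4,"c6")
E
```

```text
9.7833 [ 0.50967689 -0.21568394  0.14662084]
```

View pics/w6.png

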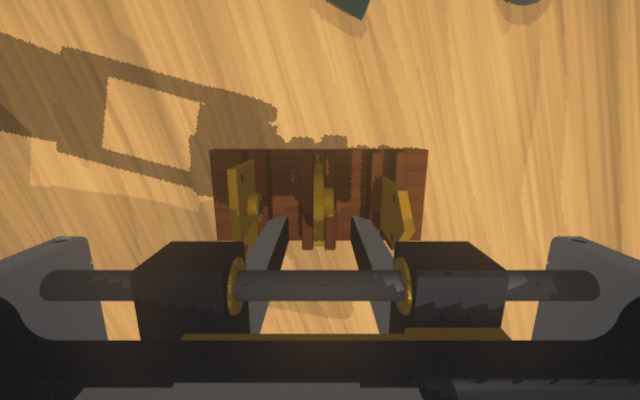

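View pics/c6.png

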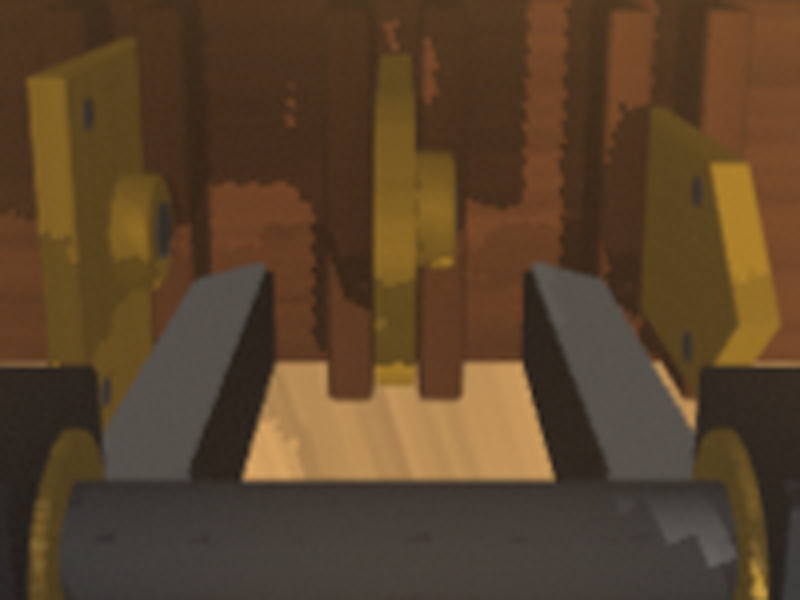

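View pics/s6.png

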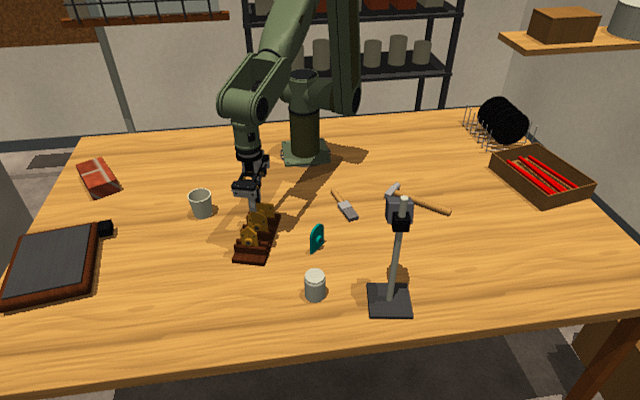

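Run:
```python
from rig import env
from h import *
import pickle
c=pickle.load(open("pics/w6.pkl","rb"))
b=onz(c,334.75,201.7,.06);print(b)
# boss extents top-ish, in plate coords
for u,v,z in((334,188,.060),(334,216.7,.06),(334.75,201.7,.06)):
    d=onz(c,u,v,z)[:2]-PL;print(R.from_euler('z',-YAW).apply([*d,0])[:2].round(4))
print(env.current_tcp_pos(),env.current_joints()-env.ik([*PL,.145],GQ))
```

```text
[ 0.52365968 -0.21949214  0.06      ]
[0.0148 0.0135]
[ 0.0152 -0.0149]
[0.0157 0.0001]
[ 0.50967689 -0.21568394  0.14662084] [-6.05818063e-06 -1.33230881e-03 -2.00759103e-03 -2.63524052e-05
  2.17800320e-04  1.52555771e-05]
```

Run:
```python
from rig import env
from h import *
env.move_linear([*(PL),.0845],feed=.1)
print(env.current_tcp_pos(),env.current_wrist_force())
env.grip(0.0);p=env.current_tcp_pos()
print(p,env.current_finger_gap()*94,env.current_wrist_force(),env.current_ft_torque())
np.save("grasp.npy",p)
env.move_linear([*PL,.16],feed=.1);print(env.current_tcp_pos(),env.current_wrist_force(),env.current_finger_gap()*94)
save(env,"scene","s7");save(env,"wrist","w7");print(env.current_time());crop("s7",200,160,120,110,6,"c7")
```

```text
[ 0.50903604 -0.21525592  0.08493007] [ 0.19842402 -0.77832119  0.73838862]
[ 0.50863211 -0.21504463  0.08472042] 7.876935649968595 [-0.66780892 -0.52249715  1.19044761] [-0.032409    0.03887763  0.04428968]
[ 0.50791571 -0.21460962  0.15909448] [-1.0193598   0.53672294 -3.47972092] 7.8952476068511945
12.175
```

View pics/c7.png

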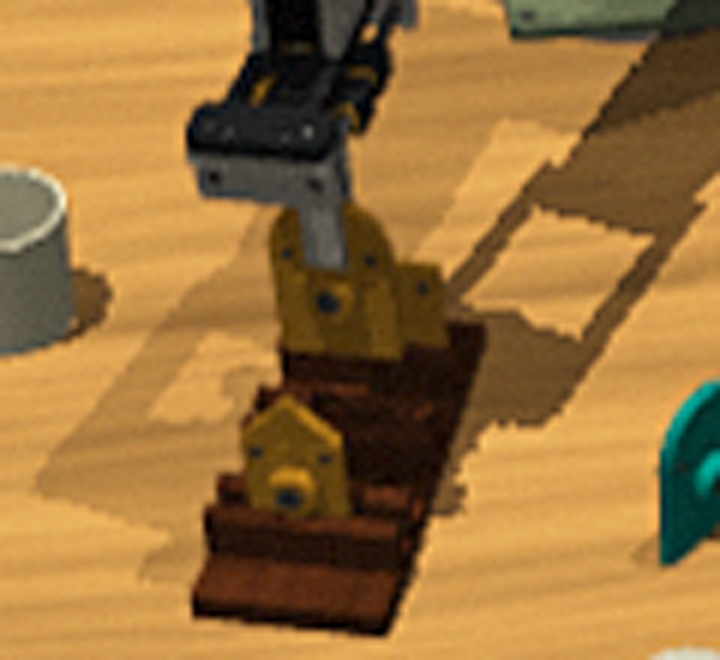

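View pics/w7.png

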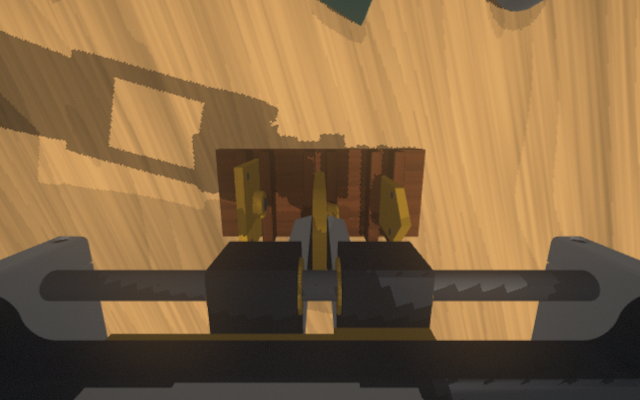

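```bash
cat >> h.py <<'E'
LENS=np.array([.745,.151,.292]);LY=-.148
P=R.from_euler('zy',[LY,-np.radians(20)]).as_matrix()
FQ=tool(P[:,0],-P[:,2])
def tcpfor(d,dz=.0687): return LENS-d*P[:,0]+P@np.array([-.014,0,dz-.044])
E
python3 - <<'E'
from rig import env
from h import *
env.move_linear([*PL,.27],feed=.15)
env.move_pose(tcpfor(.22),FQ);print(env.current_joints().round(2))
env.move_linear(tcpfor(.15),feed=.08);env.pause(.5)
print(env.current_tcp_pos()-tcpfor(.15),env.current_tcp_pos(),(R.from_quat(FQ).inv()*R.from_quat(env.current_tcp_rot())).as_rotvec())
save(env,"scene","s8");save(env,"top","t8");save(env,"wrist","w8");print(env.current_time(),env.current_finger_gap()*94)
crop("s8",330,150,100,90,7,"c8");crop("t8",230,80,100,90,7,"c8t")
E
```

```text
[ 0.23 -0.08  1.84 -0.09  1.04  0.42]
[-5.46116836e-05  6.12890352e-05  6.27496308e-05] [0.58407263 0.17524478 0.25979505] [-1.02184436e-04  7.63552333e-05 -9.93037127e-05]
16.225 7.9190964562222765
```

View pics/s8.png

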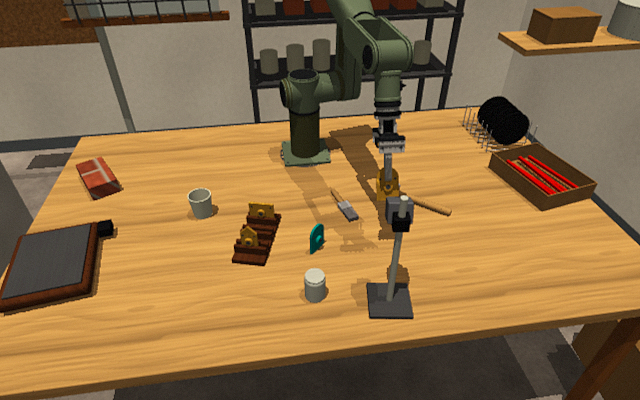

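View pics/c8.png

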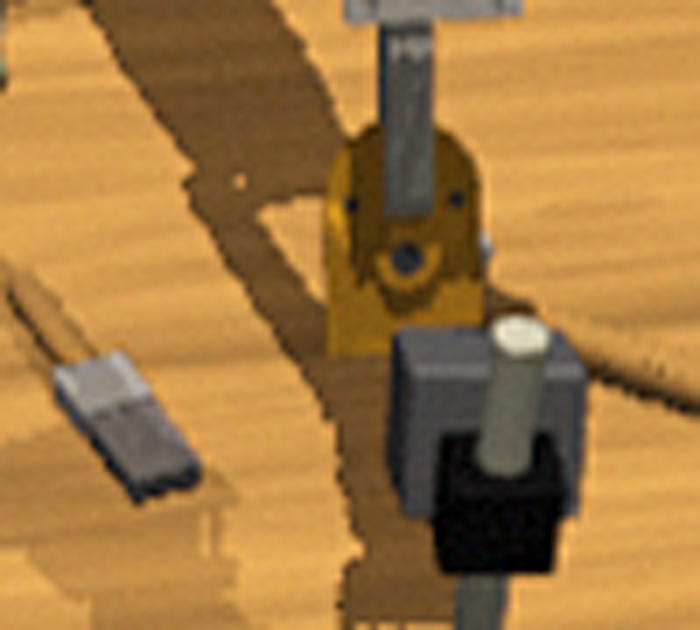

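View pics/c8t.png

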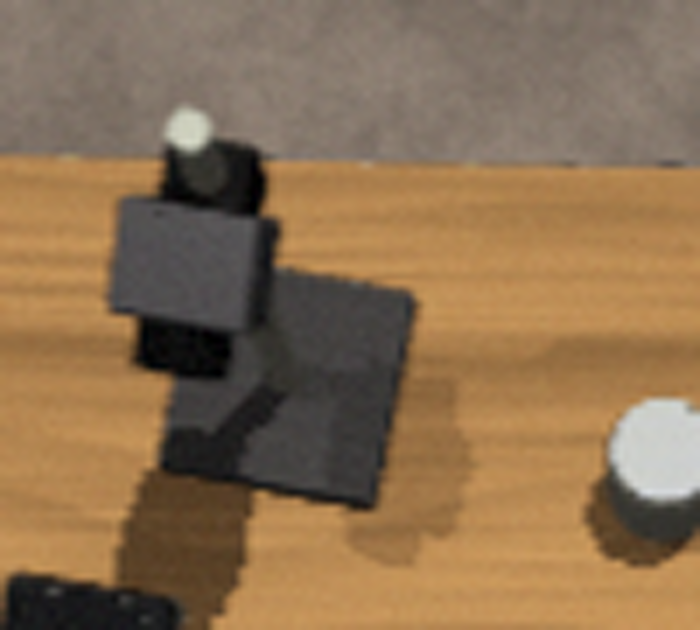

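View pics/w8.png

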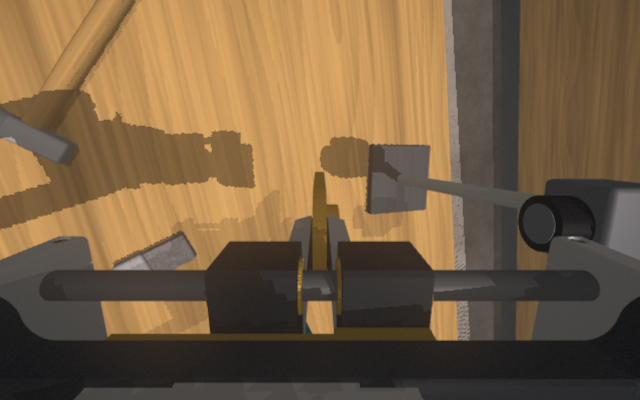

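Run:
```python
from rig import env
from h import *
import pickle
s=env.get_calibration("scene");w=pickle.load(open("pics/w8.pkl","rb"))
B=LENS-.15*P[:,0];Pl=lambda a:B+P@(np.array(a)-[.014,0,.044])
print("boss pred",proj(s,B),"seen 388.3 186.9");print("marks seen (380.1,179.3),(395.1,178.4) ")
print("corners",proj(s,Pl([.004,-.032,0])),"seen 376.9 200.7; left top of straight",proj(s,Pl([.004,-.032,.068])),proj(s,Pl([.004,.032,.05])),"seen right edge x 399 @~187")
print("box top back corners",[proj(s,LENS+P@np.array([.072,y,.028])) for y in(-.031,.031)],"seen ",(330+405/7,150+372/7),(330+585/7,150+375/7))
print("box top front",[proj(s,LENS+P@np.array([.022,y,.028])) for y in(-.031,.031)],"seen ",(330+395/7,150+330/7))
print("lens in wrist",proj(w,LENS),"seen 539 224")
print("boss in wrist",proj(w,B))
crop("w8",270,160,330,110,2.4,"c8w");crop("w8",300,165,50,70,9,"c8x")
```

```text
boss pred [388.54331456 186.52297941] seen 388.3 186.9
marks seen (380.1,179.3),(395.1,178.4) 
corners [377.19169856 200.39690045] seen 376.9 200.7; left top of straight [376.90772367 178.14591512] [399.10774408 182.98804649] seen right edge x 399 @~187
box top back corners [array([388.94515034, 202.92503974]), array([415.21324346, 201.62781097])] seen  (387.85714285714283, 203.14285714285714) (413.57142857142856, 203.57142857142856)
box top front [array([386.01133262, 196.37687714]), array([411.09729501, 195.12578406])] seen  (386.42857142857144, 197.14285714285714)
lens in wrist [539.16557567 222.33903863] seen 539 224
boss in wrist [337.46404837 222.42019147]
```

View pics/c8x.png

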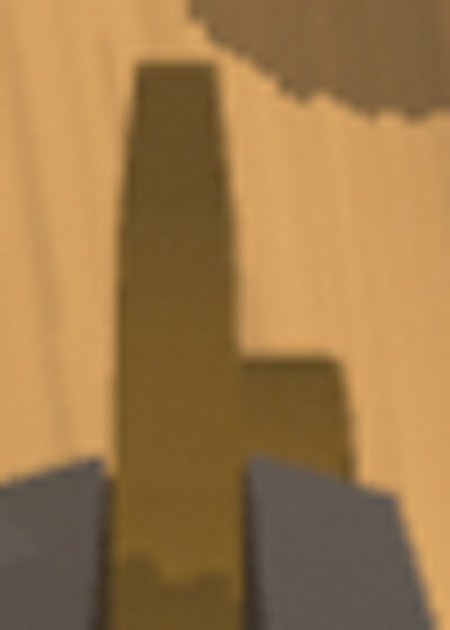

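View pics/c8w.png

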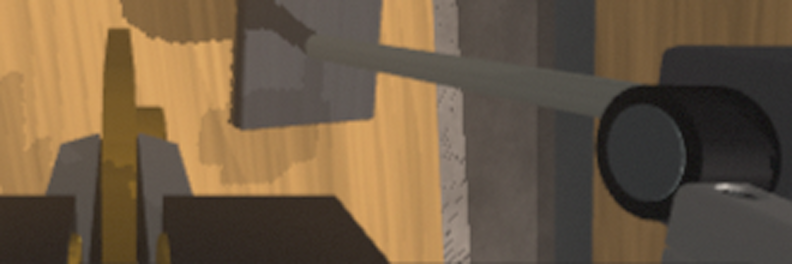

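Run:
```python
from rig import env
print(env.current_time(),env.current_finger_gap()*94,abs(env.current_joint_vel()).max(),env.current_wrist_force())
env.sign_off()
```

```text
16.225 7.9190964562222765 0.0016986321188827407 [-0.57940472  0.85373189 -3.96828522]
the job is handed in; nothing more can be done
```

I drew the round-topped plate straight up out of the middle slot and signed off at 16.2 s. The gripper is still holding it in front of the inspection camera: boss face to the lens, round top up, leaning back 20°.

**Position:** The scene camera shows the boss at pixel (388.3, 186.9). The prediction for a point 15 cm in front of the lens on its axis was (388.5, 186.5). The plate's bottom corner also matched to within half a pixel, so I saw no sign of slipping in the grip.

**Hold:** At sign-off the jaw gap was 7.9 mm on the 8 mm plate, the TCP was within 0.1 mm of its target and the joints were essentially still. The wrist force was about 4 N, in line with the plate's weight.

**Bystanders:** In the last scene picture the square and gable plates stand in the rack. The can, cup, hammer, brush, turquoise look-alike and stand looked unmoved.

**Checks that disagreed:**
- **Camera heading:** the different views put it anywhere from -0.10 to -0.16 rad. I used -0.148, so the plate may be up to about 2.5° off square about the vertical.
- **Lens height:** one close view alone gave 0.284 m, but the combined fit gave 0.292 m, which I used. The last wrist picture showed the lens within 1–2 pixels of where that fit put it.

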